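# Feed a cheese bar up to the slicer's hidden stop with the push stick

## Task

Load the table slicer: lay the small cheese bar in the slicer's low lead-in, lengthwise, let go of it, then take the wooden push stick by its upright handle and feed the bar with the stick's nose through the narrow hooded tunnel, keeping your fingers off the bar once it enters. Feel for the sprung depth stop hidden under the hood and press the bar against it for a moment with about 10 N, never pushing the bar with more than 20 N. Then draw the stick out, leaving the bar at the stop, and lay the stick down flat on the worktop clear of the slicer, without disturbing the other things.

Things in the scene. Friction and masses are not known exactly. Their poses are not given: they have to be found in the camera images.
- feed: Slicer feed fixed to the worktop: steel base plate 235 x 90 mm, 4 mm thick (its top is the channel floor), blue open lead-in, then a hooded tunnel. Origin on the worktop at the open mouth, on the channel's centre line; +x = feed direction, z up. Lead-in: x 0 to 85 mm, between two low rails 42 mm apart inside (flared at the mouth), their tops 16 mm above the worktop.
- tunnel_mouth (a point): On the feed's centre line at x = 95 mm, on the channel floor, axes as the feed. Jaws taper in from x = 85 to 100 mm; the tunnel runs from there to 226 mm, 38 mm wide inside, roof underside 54 mm and hood top 60 mm above the worktop; only the presser's small black knob stands higher (to 96 mm).
- presser_shoe (a point): Inside the tunnel on the centre line at x = 150 mm, on the channel floor. Above it is a sprung shoe, ramp from x = 125 mm, lowest at 150 to 160 mm (40 mm above the worktop), which rides up on the bar and brakes it: getting under it takes a short push of 5 to 12 N, after that the drag is 1 to 5 N.
- end_plate: Steel plate closing the tunnel's far end; origin on the centre line at x = 226 mm of the feed. It carries the hidden depth stop, a sprung face somewhere at x = 165 to 195 mm of the feed (different each time, neither visible nor measured); it yields 1 mm per 1.5 N and bottoms after 12 mm. The bar's front meets it; it lies beyond the shoe.
- bar_centre (a point): Centre of the loose cheese bar: yellow with a dark red waxed top, 60 mm long (x), 34 mm wide (y), 44 mm tall (z), about 0.09 kg, standing on the worktop; point 22 mm above its underside. Hold it across the 34 mm width near its top, so that the fingertips stay above the lead-in's rails when it is laid in. Either end may go first.
- stick_grip (a point): Grip point in the upright handle of the loose wooden push stick: the handle is 40 mm long (x), 24 mm wide (y) and reaches 75 mm above the stick's underside; this point is on its centre, 50 mm above the underside. The stick is 200 mm long, 24 mm wide, its strip 20 mm tall, about 0.12 kg, lying flat; +x points along it to its black rubber nose.
- stick_nose (a point): Centre of the flat front face of the push stick's nose, 10 mm above its underside; 180 mm ahead of the grip point along the stick's +x and 40 mm lower.
- stick: The push stick as a whole; origin under the middle of its length, on its underside; +x to the nose.
- bar: The cheese bar as a whole; origin at the centre of its underside, x along its 60 mm length.
- sample_tub: Bystander: clear food tub with green lid, 119 x 155 x 70 mm; origin at the centre of its underside.
- tape_roll: Bystander: roll of tan paper tape lying flat, 73 mm across, 19 mm high; origin at the centre of its underside.
- blue_marker: Bystander: blue felt marker lying down, 14 x 130 x 14 mm; origin at the centre of its underside.
There are look-alikes about, which are no part of the job. Leave any purple look-alike of the bar alone.

How it is judged:
On the way, in this order (a step that is already met when the one before it is completed fails the run):
1. the cheese bar lies lengthwise in the open lead-in, on its floor, let go (x of bar_centre in the frame of feed between 0.02 and 0.08 m and y of bar_centre in the frame of feed between -0.008 and 0.008 m and z of bar_centre in the frame of feed below 0.03 m and angle between the x axis of bar and the x axis of feed, either way round below 0.2 rad and contact force between the fingers and bar below 0.1 N), for 0.2 s.
2. the stick presses the bar against the hidden sprung stop with more than 4 N on the stop (contact force between bar and end_plate above 4 N and contact force between stick and bar above 4 N), for 0.15 s.
At the end, for the whole second after the job is handed in: The bar lies inside the tunnel, still in touch with the hidden stop (more than 0.2 N; centre 130 to 178 mm from the mouth), at rest, not touched by the stick; the stick lies flat on the worktop (within 2.5 mm and 0.06 rad), at rest, not touching the slicer (x of bar_centre in the frame of feed between 0.13 and 0.178 m and z of bar_centre in the frame of feed below 0.032 m and linear speed of each of bar, stick below 0.01 m/s and contact force between stick and bar below 0.05 N and contact force between bar and end_plate above 0.2 N and contact force between stick and feed below 0.05 N and height (world z) of stick_nose below 0.0125 m and height (world z) of stick_grip below 0.0525 m and angle between stick's own z axis and vertical below 0.06 rad).
It fails at once if the stick pushes the bar with more than 20 N (contact force between stick and bar above 20 N).
It fails at once if the fingers touch the bar once it is in the tunnel (contact force between the fingers and bar above 0.5 N and x of bar_centre in the frame of feed above 0.09 m and z of bar_centre in the frame of feed below 0.04 m and y of bar_centre in the frame of feed between -0.02 and 0.02 m).
It fails at once if a bystander is moved by more than 30 mm (distance of any of sample_tub, tape_roll, blue_marker from where it was at the start of the episode above 0.03 m).
It also fails if it takes over 64 s, if anything falls off the work surface, if the arm or the gripper's body presses on something with over 40 N, if the wrist force passes 120 N, or if a joint passes its speed limit or range.

## Robot

A 6-joint arm with a two-finger parallel gripper is mounted at the origin on a cart in front of the work surface, level with it; the furniture and walls round the work are solid. World frame = base frame: x ahead of the robot, y to its left, z up, the work surface at z = 0. Lengths are in m, angles in rad, forces in N, time in s.
With the tool pointing down it reaches from about 0.35 to 0.775 m from the base axis. Payload 5.5 kg.
Tool frame: the origin (TCP) lies at the very end of the fingers, on their centre line; the grasp point (between the pads) lies 19 mm behind it; z points along the fingers, y is the line along which they close (so a half turn about z gives the same grasp; the last joint's range is limited). The gripper opens to 85 mm and grips with 20 to 120 N. Pads are 22 mm wide; open, the fingers measure 114 mm over their backs; the gripper's body (76 mm by 85 mm) begins 54 mm behind the grasp point. The pads swing forward as they close: fully open they stand 13 mm farther back than shut.
Start: joints at [-1.34, 0.313, 0.046, 1.304, 0, 1.431], TCP at [0.208, -0.536, 0.231] pointing down, gripper open.
Joint ranges: [-2.76, 2.76], [-0.86, 1.69], [-1.03, 1.26], [-2.2, 2.34], [-1.47, 1.5], [-3.14, 3.14]. Speed limits (rad/s): [2.57, 2.57, 3.14, 3.14, 3.14, 3.14].

## Interface

Orientations are given as a unit quaternion [w, x, y, z].
In Python, from workcell import env, cams, ticket, spotter gives the robot as it stands.
- The arm moves only by the tool jog_arm, never from a script. Its argument "increments" is a list that holds one entry, the list of rows, each a list of 7 numbers: the shift along the tool's x, y, z in units of 0.25 m (1.0 is 0.25 m), then the turn, a rotation vector about the tool's x, y, z in units of 180 degrees (1.0 is 180 degrees), then the closure in counts, from 0 (fully open) to 255 (shut). A call has 1 to 20 rows; each row shifts and turns the commanded pose from where the row before left it, along the tool's axes as they then stand; what a row does not reach is not made up. A row lasts 1/10 s, in which the tool goes at most 50 mm and 8.59 degrees, less where a joint would pass 70% of its speed; a pose out of reach is approached as far as the arm can. A call with a number of a shift or a turn outside -1 to 1 is refused whole. A call with a gripper value outside its range is refused whole. The fingers move at their own pace and stop on an object; "force" is the grip in N (left out, the last holds). Time passes only in rows, so rows that do not move let the fingers close. It gives the time, the measured TCP pose, the force, the opening and the grip force at its end, in the units of the state.
- env.get_state(): the state, without advancing time (a new reading comes with each control period).
- cams.read_camera(name): name is "side" or "top" or "wrist"; returns a dict with "pixels" (400x640x3 uint8, red, green, blue), "fx", "fy", "cx", "cy" (pixels), "xyz" and "attitude" of the camera in the world; the wrist camera has in their place "mount" (4x4, takes a point from camera to tool coordinates, whose origin is the TCP and whose axes are the flange's). Camera axes: x right, y down, z forward; pixel columns grow to the right and rows downward; lengths in m; the calibration is good to about 2 mm. A picture is of the moment at which its call begins: read the wrist's pose just before it. There is no depth.
- ticket.hand_in(): hands the job in; it is judged then, once.
Trained networks look in the newest picture that a camera, given by its name, has taken for a name from the list of things; names that differ only in an ending like _2 or _b are one class to them, and where a whole thing is asked for, a point or a joint stands for the part that bears it (a point fixed in the world has none). Each returns a list of dicts, best first, with "conf" (0 to 1); they miss things now and then, are a little off and sometimes report something else, mostly with a low value. They report only what shows in the picture. A call takes as long as a camera call. They do not tell look-alikes from the thing itself.
- spotter.find_in(target, camera): "uv" ([column, row] in pixels, amid what is visible of it).
- spotter.cut_out(target, camera): "region" (400x640 bool, what is visible of it) and "uv" ([column, row] in pixels, amid what is visible of it).
- spotter.landmark_of(target, camera): "uv" ([column, row] in pixels: a listed point, or the origin of a listed thing).
The state is a dict: "clock": time; "joint_pos": joint angles; "qvel": joint speeds; "tau": joint torques, N m; "tcp_pos": TCP position; "orientation": TCP orientation; "wrist_force": force on the tool from outside, world axes, zero at the start; "ft_torque": the same for the moment, N m; "finger_gap": finger opening in m; "grip_force": force on a finger pad.
Only numpy, scipy, OpenCV 4.12 (cv2) and the standard library are available. Lean on these libraries where they do the work, as an engineer would, in place of code of your own. Each camera call takes 0.05 s, during which the arm holds its last target. There are 200 camera calls.

## Working session

There is one attempt and no reset: what is moved stays moved. The work goes in short steps, Python scripts to look and compute and a tool call to move; the robot and the scene stay as the last step left them, time stands still between calls to the robot, and variables do not carry over. Pictures are saved under pics/ and viewed, at most 10 in all, crops included, and the job is handed in when it is done.

Besides the shell and the picture viewer there is one more tool, called after ">>>" by a JSON object that holds its "name" and its "arguments". jog_arm: Moves the arm, as the interface text tells. Shifts and turns lie within -1 to 1; 1 stands for 0.25 m of shift or 180 degrees of turn. Its arguments: {"type":"object","properties":{"increments":{"type":"array"},"force":{"type":"number"}},"required":["increments"]}

```bash
ls; mkdir -p pics
cat > h.py <<'E'
import numpy as np, cv2
from scipy.spatial.transform import Rotation as R
from workcell import env, cams, ticket, spotter
def rq(q): return R.from_quat([q[1],q[2],q[3],q[0]])
def cam(n):
    s=env.get_state(); c=cams.read_camera(n)
    if n=='wrist':
        T=np.eye(4);T[:3,:3]=rq(s['orientation']).as_matrix();T[:3,3]=s['tcp_pos'];T=T@np.array(c['mount'])
        c['P'],c['M']=T[:3,3],T[:3,:3]
    else:
        a=np.array(c['attitude'],float)
        c['P']=np.array(c['xyz']);c['M']=a if a.shape==(3,3) else rq(a).as_matrix()
    return c
def ray(c,uv): return c['M']@np.array([(uv[0]-c['cx'])/c['fx'],(uv[1]-c['cy'])/c['fy'],1])
def atz(c,uv,z):
    d=ray(c,uv);return c['P']+d*(z-c['P'][2])/d[2]
def proj(c,p):
    q=c['M'].T@(np.array(p)-c['P']);return np.array([c['fx']*q[0]/q[2]+c['cx'],c['fy']*q[1]/q[2]+c['cy']])
def save(c,n): cv2.imwrite('pics/'+n,c['pixels'][:,:,::-1])
E
python3 - <<'E'
from h import *
np.set_printoptions(precision=4,suppress=True)
print(env.get_state())
Z=dict(feed=0,tunnel_mouth=.004,bar_centre=.022,bar=0,stick_grip=.05,stick_nose=.01,stick=0,end_plate=0,sample_tub=0,tape_roll=0,blue_marker=0)
for n in ['top','side']:
    c=cam(n);save(c,n+'0.png');print(n,c['P'],c['M'].tolist(),c['fx'])
    for t,z in Z.items():
        print(t,[(np.round(d['uv']),round(d['conf'],2),atz(c,d['uv'],z)[:2]) for d in spotter.landmark_of(t,n)[:4]])
a=cv2.imread('pics/top0.png');b=cv2.imread('pics/side0.png')
E
```

```text
pics
{'clock': 0.0, 'joint_pos': array([-1.3396,  0.314 ,  0.045 ,  1.3036,  0.    ,  1.4312]), 'qvel': array([ 0.0019,  0.0004, -0.0003,  0.0002, -0.0022,  0.0011]), 'tau': array([ -0.0014, -48.0629,  29.8532,   0.0194,  -0.0001,  -0.    ]), 'tcp_pos': array([ 0.2082, -0.5354,  0.2304]), 'orientation': array([-0.0009,  0.9829,  0.1843, -0.    ]), 'wrist_force': array([-0.0912, -0.044 ,  0.1098]), 'ft_torque': array([0.0138, 0.0537, 0.0312]), 'grip_force': 0.0, 'finger_gap': 0.08502934482866652}
top [0.3815 0.0265 1.0986] [[-0.029691105887369725, -0.9838467875374074, 0.1765331042142217], [-0.9994820445223144, 0.03141535708383708, 0.006979829280867336], [-0.012412933121548841, -0.17623442907564701, -0.9842699553982645]] 377.1173834728675
feed [(array([274., 206.]), 0.86, array([0.557 , 0.1687]))]
tunnel_mouth [(array([307., 200.]), 0.79, array([0.5699, 0.071 ]))]
bar_centre [(array([333., 245.]), 0.7, array([0.4366, 0.0016])), (array([375., 247.]), 0.64, array([ 0.4268, -0.1183]))]
bar [(array([333., 243.]), 0.68, array([ 0.4411, -0.0004]))]
stick_grip [(array([244., 266.]), 0.8, arra
[... 639 characters left out ...]
([327., 225.]), 0.87, array([0.5642, 0.0503])), (array([360., 174.]), 0.44, array([ 0.4238, -0.3276]))]
bar_centre [(array([364., 211.]), 0.67, array([ 0.4412, -0.0042])), (array([365., 198.]), 0.59, array([ 0.4267, -0.098 ]))]
bar [(array([366., 201.]), 0.67, array([ 0.4204, -0.1148])), (array([363., 217.]), 0.54, array([ 0.4441, -0.0055]))]
stick_grip [(array([390., 248.]), 0.94, array([0.3944, 0.246 ]))]
stick_nose []
stick [(array([386., 246.]), 0.95, array([0.3924, 0.1649])), (array([374., 228.]), 0.28, array([0.4151, 0.0617]))]
end_plate []
sample_tub []
tape_roll [(array([328., 225.]), 0.21, array([0.5624, 0.0482]))]
blue_marker [(array([360., 170.]), 0.44, array([ 0.4177, -0.3729]))]
```

Run:
```python
import cv2
a=cv2.imread('pics/top0.png')[110:300,150:470];cv2.imwrite('pics/t1.png',cv2.resize(a,(800,475),interpolation=cv2.INTER_CUBIC))
a=cv2.imread('pics/side0.png')[140:290,230:450];cv2.imwrite('pics/s1.png',cv2.resize(a,(800,545),interpolation=cv2.INTER_CUBIC))
```

```text
(no output)
```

View pics/t1.png

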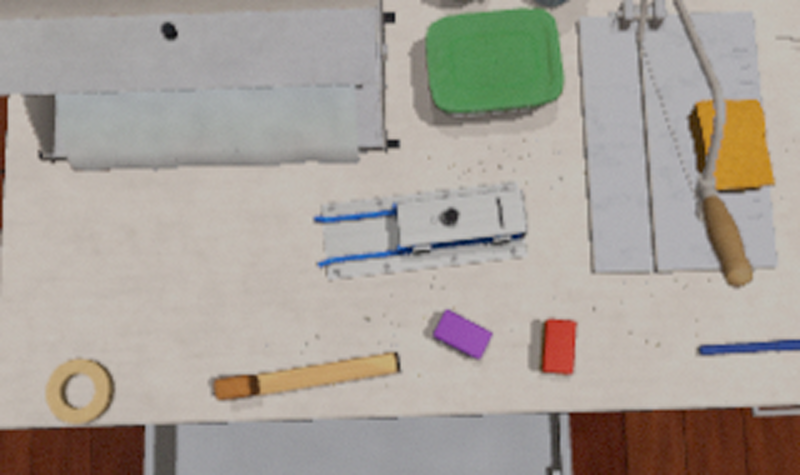

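View pics/s1.png

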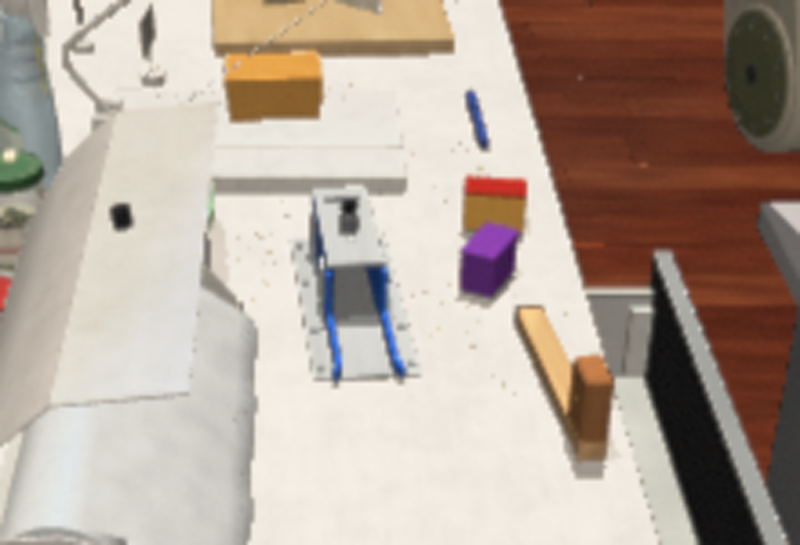

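The top crop shows the red-topped bar at full-image px (374,249). The purple look-alike is at (335,244), and the stick runs from its handle at (244,265) to its nose at (309,255). The feed mouth is at (279,207) with its tunnel to the right. The side view confirms the bar has a red top and that the feed points away from that camera. I'll fit the bar and work out a first look pose.

```bash
cat >> h.py <<'E'
def yaw(s):
    x=rq(s['orientation']).as_matrix()[:,0]; return np.arctan2(x[1],x[0])
def plan(p,yw,s=None,p0=None,y0=None):
    "tool shift (units) from current pose to p, then turn about tool z (units) to yaw yw"
    s=env.get_state(); M=rq(s['orientation']).as_matrix(); a=s['tcp_pos']
    d=M.T@(np.array(p)-a)/.25; t=-((yw-yaw(s)+np.pi)%(2*np.pi)-np.pi)/np.pi
    print('shift',d.round(4),'turn',round(t,4),'tcp',a.round(4),'yaw',round(yaw(s),4),'j',s['joint_pos'].round(2),'t',s['clock'],'gap',round(s['finger_gap'],4),'F',s['wrist_force'].round(2))
def redbar(c,z=.044):
    h=cv2.cvtColor(c['pixels'],cv2.COLOR_RGB2HSV)
    m=((h[...,0]<6)|(h[...,0]>174))&(h[...,1]>150)&(h[...,2]>60)
    n,l,st,ce=cv2.connectedComponentsWithStats(m.astype(np.uint8))
    out=[]
    for i in range(1,n):
        if st[i,4]<60: continue
        cs=cv2.findContours((l==i).astype(np.uint8),0,2)[0][0][:,0]
        w=np.array([atz(c,p,z)[:2] for p in cs],np.float32)
        r=cv2.minAreaRect(w*1000); b=cv2.boxPoints(r)/1000
        e=[b[1]-b[0],b[2]-b[1]]; e=max(e,key=np.linalg.norm)
        out.append((ce[i].round(),np.array(r[0])/1000,np.array(r[1]).round(1),np.arctan2(e[1],e[0])))
    return out
E
python3 - <<'E'
from h import *
c=cam('wrist');print(np.array(c['mount']).round(3).tolist(),c['fx'],c['cx'],c['cy'])
c=cam('top')
for r in redbar(c): 
    if r[1][0]<.6: print(r)
plan([.42,-.10,.30],0)
E
```

```text
[[-0.0, -0.948, -0.32, 0.082], [1.0, -0.0, -0.001, 0.001], [0.001, -0.32, 0.948, -0.143], [0.0, 0.0, 0.0, 1.0]] 351.3706679205082 323.7729637395992 189.5048644871679
(array([373., 248.]), array([ 0.4228327 , -0.10907726]), array([33.1, 55.6]), np.float32(-0.057316657))
(array([ 44., 298.]), array([0.31198978, 0.79610449]), array([75.5,  5.5]), np.float32(0.10010233))
(array([ 35., 316.]), array([0.2649509 , 0.81770447]), array([21.6, 38. ]), np.float32(-1.323303))
shift [ 1.4209 -1.3186 -0.2748] turn 0.118 tcp [ 0.2084 -0.536   0.2313] yaw 0.3708 j [-1.34  0.31  0.05  1.3   0.    1.43] t 1.3 gap 0.0854 F [ 0.01 -0.88 -0.14]
```

>>> {"name": "jog_arm", "arguments": {"increments": [[[0, 0, 0, 0, 0, -0.0454, 0], [0, 0, 0, 0, 0, -0.0454, 0], [0, 0, 0, 0, 0, -0.0454, 0], [0, 0, 0, 0, 0, -0.0454, 0], [0, 0, 0, 0, 0, -0.0454, 0], [0, 0, 0, 0, 0, -0.0454, 0], [0, 0, 0, 0, 0, -0.0454, 0], [0, 0, 0, 0, 0, -0.0454, 0], [0, 0, 0, 0, 0, -0.0454, 0], [0, 0, 0, 0, 0, -0.0454, 0], [0, 0, 0, 0, 0, -0.0454, 0], [0, 0, 0, 0, 0, -0.0454, 0], [0, 0, 0, 0, 0, -0.0454, 0], [0, 0, 0, 0, 0, -0.0454, 0], [0, 0, 0, 0, 0, -0.0454, 0], [0, 0, 0, 0, 0, -0.0454, 0], [0, 0, 0, 0, 0, -0.0454, 0], [0, 0, 0, 0, 0, -0.0454, 0], [0, 0, 0, 0, 0, -0.0454, 0]]]}}

```text
clock: 3.2
tcp_pos: [0.2084, -0.5359, 0.2313]
orientation: [0.0, 0.027, 1.0, -0.0]
wrist_force: [0.0, 0.3, -0.1]
finger_gap: 0.0855
grip_force: 0.0
```

```bash
python3 -c "
from h import *
plan([.41,.06,.30],3.08)"
```

```text
shift [-0.6744  2.4244 -0.2749] turn 0.0021 tcp [ 0.2084 -0.5359  0.2313] yaw 3.0866 j [-1.34  0.31  0.05  1.3  -0.   -1.28] t 3.2 gap 0.0855 F [ 0.02  0.3  -0.13]
```

>>> {"name": "jog_arm", "arguments": {"increments": [[[-0.02, 0.07, -0.016, 0, 0, 0, 0], [-0.04, 0.143, -0.016, 0, 0, 0, 0], [-0.04, 0.143, -0.016, 0, 0, 0, 0], [-0.04, 0.143, -0.016, 0, 0, 0, 0], [-0.04, 0.143, -0.016, 0, 0, 0, 0], [-0.04, 0.143, -0.016, 0, 0, 0, 0], [-0.04, 0.143, -0.016, 0, 0, 0, 0], [-0.04, 0.143, -0.016, 0, 0, 0, 0], [-0.04, 0.143, -0.016, 0, 0, 0, 0], [-0.04, 0.143, -0.016, 0, 0, 0, 0], [-0.04, 0.143, -0.016, 0, 0, 0, 0], [-0.04, 0.143, -0.016, 0, 0, 0, 0], [-0.04, 0.143, -0.016, 0, 0, 0, 0], [-0.04, 0.143, -0.016, 0, 0, 0, 0], [-0.04, 0.143, -0.016, 0, 0, 0, 0], [-0.04, 0.143, -0.016, 0, 0, 0, 0], [-0.04, 0.143, -0.016, 0, 0, 0, 0], [-0.02, 0.06, -0.01, 0, 0, 0, 0], [0, 0, 0, 0, 0, 0, 0]]]}}

```text
clock: 5.1
tcp_pos: [0.4146, 0.0593, 0.3022]
orientation: [0.0, 0.03, 1.0, 0.0]
wrist_force: [0.0, -0.0, -0.4]
finger_gap: 0.0853
grip_force: 0.0
```

Run:
```python
from h import *
np.set_printoptions(precision=4,suppress=True)
c=cam('wrist');save(c,'w1.png')
Z=dict(feed=0,tunnel_mouth=.004,bar_centre=.022,stick_grip=.05,stick_nose=.01,stick=0)
for t,z in Z.items():
    print(t,[(np.round(d['uv'],1),round(d['conf'],2),atz(c,d['uv'],z)[:2]) for d in spotter.landmark_of(t,'wrist')[:3]])
for r in redbar(c): print(r)
h=cv2.cvtColor(c['pixels'],cv2.COLOR_RGB2HSV)
m=((abs(h[...,0].astype(int)-112)<12)&(h[...,1]>140)&(h[...,2]>60)).astype(np.uint8)
n,l,st,ce=cv2.connectedComponentsWithStats(m)
for i in range(1,n):
    if st[i,4]>20: print('blue',st[i],ce[i])
plan([.4228,-.109,.2],3.085)
```

```text
feed [(array([396.5, 236. ]), 0.66, array([0.5575, 0.1523]))]
tunnel_mouth [(array([330.9, 248.6]), 0.95, array([0.5695, 0.0596]))]
bar_centre [(array([189.3, 154.8]), 0.85, array([ 0.4204, -0.1071])), (array([274.4, 166.2]), 0.83, array([ 0.4411, -0.0042]))]
stick_grip [(array([498.5, 112. ]), 0.71, array([0.3871, 0.2538]))]
stick_nose [(array([333.3, 139.8]), 0.6, array([0.4147, 0.0707]))]
stick [(array([410.1, 119.9]), 0.81, array([0.3973, 0.1682]))]
(array([181., 160.]), array([ 0.4224, -0.1095]), array([32.1, 58.4]), np.float32(-0.11870868))
blue [  0 158  18   6  65] [  7.6    160.4615]
blue [336 219  68  14 208] [369.5096 226.524 ]
blue [327 243   9   4  23] [331.7826 244.2174]
blue [341 254  66  10 200] [374.32 258.06]
shift [-0.0749 -0.6579  0.4071] turn -0.002 tcp [0.4145 0.0563 0.3018] yaw 3.0787 j [-0.06 -0.   -0.16  1.41 -0.    0.01] t 5.45 gap 0.0853 F [-0.11 -0.61  0.25]
```

View pics/w1.png

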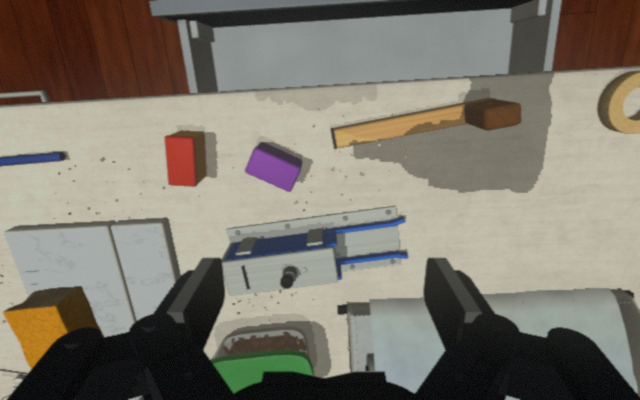

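The wrist view shows the bar's red top at (187,158), the purple block at (274,167), and the stick from its nose (334,136) to its handle (493,114). The feed's rails run along (370,227) and (374,258), and the hood is to their left. All of this agrees with the top view.

>>> {"name": "jog_arm", "arguments": {"increments": [[[-0.005, -0.04, 0.05, 0, 0, 0.009, 0], [-0.01, -0.1, 0.12, 0, 0, 0, 0], [-0.01, -0.12, 0.12, 0, 0, 0, 0], [-0.01, -0.12, 0.12, 0, 0, 0, 0], [-0.01, -0.12, 0.12, 0, 0, 0, 0], [-0.01, -0.1, 0.12, 0, 0, 0, 0], [-0.005, -0.054, 0.09, 0, 0, 0, 0], [0, 0, 0.05, 0, 0, 0, 0], [0, 0, 0, 0, 0, 0, 0]]]}}

```text
clock: 6.35
tcp_pos: [0.4135, -0.1075, 0.1025]
orientation: [-0.002, 0.046, 0.999, 0.001]
wrist_force: [-0.8, 0.0, -0.4]
finger_gap: 0.0854
grip_force: 0.0
```

Run:
```python
from h import *
c=cam('wrist')
for r in redbar(c): print(r)
plan([.4226,-.1093,.017],3.05)
```

```text
(array([322., 225.]), array([ 0.42238956, -0.11065011]), array([32.2, 59.1]), np.float32(-0.12926558))
shift [-0.0341 -0.0047  0.3466] turn 0.0001 tcp [ 0.4144 -0.1074  0.1037] yaw 3.0504 j [-0.44  0.12 -0.53  0.92 -0.   -0.35] t 6.4 gap 0.0855 F [ 0.41  0.02 -0.45]
```

>>> {"name": "jog_arm", "arguments": {"increments": [[[-0.033, -0.01, 0.04, 0, 0, 0.0125, 0], [0, 0, 0.08, 0, 0, 0, 0], [0, 0, 0.08, 0, 0, 0, 0], [0, 0, 0.08, 0, 0, 0, 0], [0, 0, 0.05, 0, 0, 0, 0], [0, 0, 0.017, 0, 0, 0, 0], [0, 0, 0, 0, 0, 0, 0], [0, 0, 0, 0, 0, 0, 255], [0, 0, 0, 0, 0, 0, 255], [0, 0, 0, 0, 0, 0, 255], [0, 0, 0, 0, 0, 0, 255], [0, 0, 0, 0, 0, 0, 255], [0, 0, 0, 0, 0, 0, 255], [0, 0, 0, 0, 0, 0, 255]]], "force": 30}}

```text
clock: 7.8
tcp_pos: [0.424, -0.1106, 0.0182]
orientation: [0.001, 0.064, 0.998, -0.0]
wrist_force: [-0.5, 0.5, 7.0]
finger_gap: 0.0333
grip_force: 31.4
```

>>> {"name": "jog_arm", "arguments": {"increments": [[[0, 0, -0.03, 0, 0, 0, 255], [0, 0, -0.08, 0, 0, 0, 255], [0, 0, -0.12, 0, 0, 0, 255], [0, 0, -0.15, 0, 0, 0, 255], [0, 0, -0.12, 0, 0, 0, 255], [0, 0, -0.1, 0, 0, 0, 255], [0, 0, 0, 0, 0, 0, 255], [0, 0, 0, 0, 0, 0, 255]]]}}

```text
clock: 8.6
tcp_pos: [0.4235, -0.1103, 0.1678]
orientation: [0.0, 0.064, 0.998, -0.0]
wrist_force: [0.2, -0.1, -1.7]
finger_gap: 0.0335
grip_force: 30.6
```

Run:
```python
from h import *
plan([.52,.26,.18],1.70)
```

```text
shift [-0.193   1.5186 -0.0492] turn 0.418 tcp [ 0.4235 -0.1103  0.1678] yaw 3.0132 j [-0.44  0.08 -0.4   1.09 -0.   -0.31] t 8.6 gap 0.0335 F [ 0.22 -0.13 -1.73]
```

>>> {"name": "jog_arm", "arguments": {"increments": [[[0.01, 0.07, -0.02, 0, 0, 0, 255], [0.018, 0.13, -0.02, 0, 0, 0, 255], [0.018, 0.14, -0.02, 0, 0, 0, 255], [0.018, 0.14, -0.02, 0, 0, 0, 255], [0.018, 0.14, -0.02, 0, 0, 0, 255], [0.018, 0.14, -0.02, 0, 0, 0, 255], [0.018, 0.14, -0.01, 0, 0, 0, 255], [0.018, 0.14, 0, 0, 0, 0, 255], [0.018, 0.14, 0, 0, 0, 0, 255], [0.018, 0.13, 0, 0, 0, 0, 255], [0.01, 0.08, 0, 0, 0, 0, 255], [0, 0.04, 0, 0, 0, 0, 255], [0, 0, 0, 0, 0, 0, 255], [0, 0, 0, 0, 0, 0, 255], [0, 0, 0, 0, 0, 0, 255]]]}}

```text
clock: 10.1
tcp_pos: [0.424, 0.249, 0.1996]
orientation: [-0.0, 0.065, 0.998, -0.0]
wrist_force: [-0.0, 0.4, -1.6]
finger_gap: 0.0337
grip_force: 30.6
```

Run:
```python
from h import *
np.set_printoptions(precision=4,suppress=True)
c=cam('wrist');save(c,'w2.png')
Z=dict(feed=0,tunnel_mouth=.004,stick_grip=.05,stick_nose=.01)
for t,z in Z.items():
    print(t,[(np.round(d['uv'],1),round(d['conf'],2),atz(c,d['uv'],z)[:2]) for d in spotter.landmark_of(t,'wrist')[:3]])
h=cv2.cvtColor(c['pixels'],cv2.COLOR_RGB2HSV)
m=((abs(h[...,0].astype(int)-112)<12)&(h[...,1]>140)&(h[...,2]>60)).astype(np.uint8)
n,l,st,ce=cv2.connectedComponentsWithStats(m)
for i in range(1,n):
    if st[i,4]>20: print('blue',st[i],ce[i])
plan([.56,.11,.12],1.70)
cv2.imwrite('pics/w2c.png',cv2.resize(cv2.imread('pics/w2.png')[150:350,60:380],(800,500),interpolation=cv2.INTER_CUBIC))
```

```text
feed [(array([255.6, 280.7]), 0.97, array([0.5545, 0.1536]))]
tunnel_mouth [(array([326.6, 241.1]), 0.44, array([0.5137, 0.2395]))]
stick_grip []
stick_nose []
blue [  24  265  226   68 2248] [121.5503 302.3648]
shift [-0.6103 -0.4832  0.3208] turn 0.4177 tcp [0.4243 0.2495 0.2002] yaw 3.0121 j [ 0.37  0.17 -0.22  1.18 -0.    0.5 ] t 10.35 gap 0.0335 F [ 0.67  0.14 -0.74]
```

View pics/w2c.png

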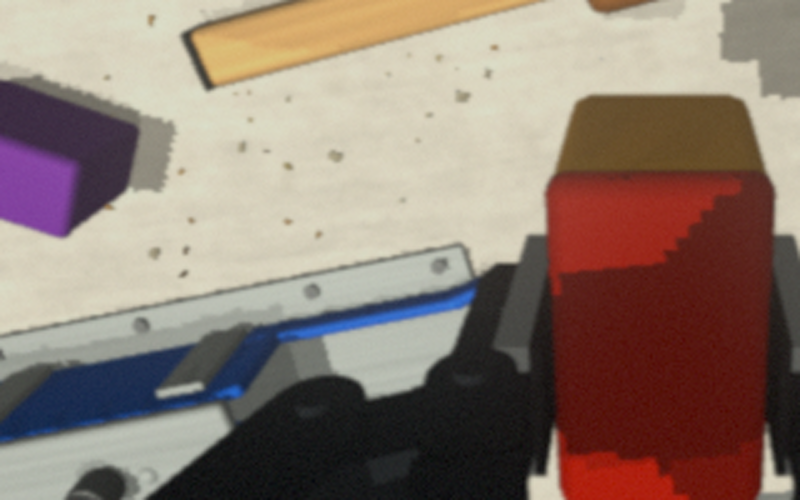

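In this crop the bar is held squarely, and the base plate's near mouth corner is at full-image px (245,247). The hand hides the far rail, so I'll measure the feed in the earlier clear wrist picture.

Run:
```python
import cv2
a=cv2.imread('pics/w1.png')[200:300,215:415];cv2.imwrite('pics/w1c.png',cv2.resize(a,(800,400),interpolation=cv2.INTER_CUBIC))
```

```text
(no output)
```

View pics/w1c.png

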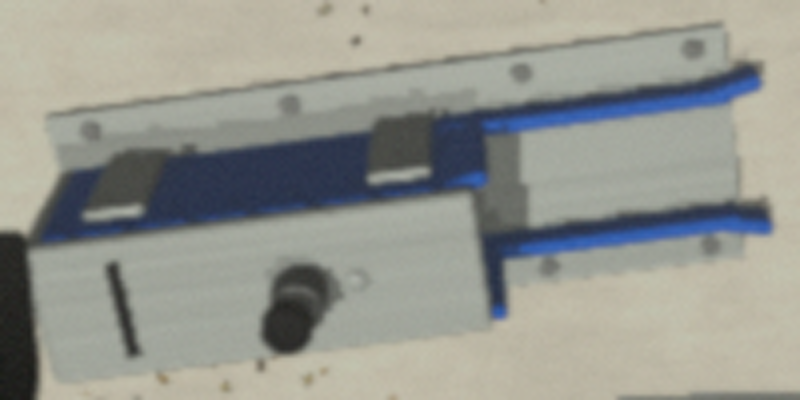

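The zoom shows the plate corners at full-image px A(396,205.5), B(401.2,264.5) and C(226.8,228.8). The bright top faces of the rails give midpoints at (345,246.1) and (393.8,239.3).

Run:
```python
from h import *
np.set_printoptions(precision=4,suppress=True)
c=cam('wrist');c2=dict(c)
m=np.array(c['mount'])
T=np.eye(4);a=3.0787
T[:3,:3]=np.array([[np.cos(a),np.sin(a),0],[np.sin(a),-np.cos(a),0],[0,0,-1]]);T[:3,3]=[.4145,.0563,.3018];T=T@m
c['P'],c['M']=T[:3,3],T[:3,:3]
A,B,C=[atz(c,p,.004)[:2] for p in [(396,205.5),(401.2,264.5),(226.8,228.8)]]
print(A,B,C,'|AB|',np.linalg.norm(A-B),'|AC|',np.linalg.norm(A-C),'mid',(A+B)/2)
m1,m2=[atz(c,p,.016)[:2] for p in [(345,246.1),(393.75,239.25)]]
print('mid rails',m1,m2,'yaws',np.arctan2(*(m1-m2)[::-1]),np.arctan2(*(C-A)[::-1]))
u=(C-A)/np.linalg.norm(C-A);n=np.array([-u[1],u[0]])
print('offset of rails mid vs plate mid',[(q-(A+B)/2)@n for q in (m1,m2)])
for p,q in [((345,230.5),(345,261.75)),((393.75,223.75),(393.75,254.75))]:
    p,q=atz(c,p,.016)[:2],atz(c,q,.016)[:2];print('rail gap',abs((p-q)@n))
print('w2 corner A',atz(c2,(245.2,247.2),.004))
a,b=[atz(c2,p,.004)[:2] for p in [(60,284),(245.2,247.2)]];print('w2 edge yaw',np.arctan2(*(a-b)[::-1]))
```

```text
[0.5098 0.147 ] [0.6007 0.1546] [ 0.5294 -0.0852] |AB| 0.09124588513997985 |AC| 0.23301124798791797 mid [0.5552 0.1508]
mid rails [0.5599 0.0754] [0.5538 0.1417] yaws -1.4784547808432928 -1.4864409667755976
offset of rails mid vs plate mid [np.float64(-0.00167425107616585), np.float64(-0.002205667267154751)]
rail gap 0.04714480803147188
rail gap 0.046429953313282826
w2 corner A [0.5103 0.1521 0.004 ]
w2 edge yaw -1.4858120846977458
```

Run:
```python
from h import *
np.set_printoptions(precision=4,suppress=True)
c=cam('wrist');m=np.array(c['mount']);t=cam('top')
T=np.eye(4);a=3.0787
T[:3,:3]=np.array([[np.cos(a),np.sin(a),0],[np.sin(a),-np.cos(a),0],[0,0,-1]]);T[:3,3]=[.4145,.0563,.3018];T=T@m
c['P'],c['M']=T[:3,3],T[:3,:3]
for u,v in [((307.2,167.6),(342,308)),((293.5,174),(371,300)),((178,177),(632,291))]:
    A=np.stack([ray(t,u),-ray(c,v)],1);s,r,*_=np.linalg.lstsq(A,c['P']-t['P'],rcond=None)
    print(t['P']+s[0]*A[:,0],c['P']-s[1]*A[:,1])
O=np.array([.5543,.152]);u=np.array([np.cos(-1.485),np.sin(-1.485)])
p=O+.045*u
plan([*p,.2],1.6566);plan([*p,.09],1.6566)
```

```text
[0.6682 0.0692 0.0056] [0.668  0.0668 0.0055]
[0.6465 0.1094 0.0193] [0.6466 0.1087 0.0192]
[0.641  0.4384 0.05  ] [0.631 0.447 0.051]
shift [-0.6046 -0.4971  0.0007] turn 0.4317 tcp [0.4242 0.2498 0.2001] yaw 3.0128 j [ 0.37  0.17 -0.22  1.18 -0.    0.5 ] t 10.5 gap 0.0336 F [ 0.08  0.53 -0.49]
shift [-0.6045 -0.4971  0.4407] turn 0.4317 tcp [0.4242 0.2498 0.2001] yaw 3.0128 j [ 0.37  0.17 -0.22  1.18 -0.    0.5 ] t 10.5 gap 0.0336 F [ 0.08  0.53 -0.49]
```

>>> {"name": "jog_arm", "arguments": {"increments": [[[-0.0446, -0.0371, 0, 0, 0, 0, 255], [-0.08, -0.066, 0, 0, 0, 0, 255], [-0.08, -0.066, 0, 0, 0, 0, 255], [-0.08, -0.066, 0, 0, 0, 0, 255], [-0.08, -0.066, 0, 0, 0, 0, 255], [-0.08, -0.066, 0, 0, 0, 0, 255], [-0.08, -0.066, 0, 0, 0, 0, 255], [-0.08, -0.064, 0, 0, 0, 0, 255], [0, 0, 0, 0, 0, 0.0417, 255], [0, 0, 0.04, 0, 0, 0.045, 255], [0, 0, 0.05, 0, 0, 0.045, 255], [0, 0, 0.05, 0, 0, 0.045, 255], [0, 0, 0.05, 0, 0, 0.045, 255], [0, 0, 0.05, 0, 0, 0.045, 255], [0, 0, 0.05, 0, 0, 0.045, 255], [0, 0, 0.05, 0, 0, 0.045, 255], [0, 0, 0.05, 0, 0, 0.045, 255], [0, 0, 0.05, 0, 0, 0.03, 255], [0, 0, 0, 0, 0, 0, 255], [0, 0, 0, 0, 0, 0, 255]]]}}

```text
clock: 12.5
tcp_pos: [0.5583, 0.1069, 0.09]
orientation: [-0.0, 0.675, 0.738, -0.0]
wrist_force: [0.2, 0.2, 0.2]
finger_gap: 0.0332
grip_force: 30.6
```

Run:
```python
from h import *
np.set_printoptions(precision=4,suppress=True)
O=np.array([.5543,.152]);u=np.array([np.cos(-1.485),np.sin(-1.485)])
p=O+.045*u
plan([*p,.024],1.6566)
t=cam('top');save(t,'t2.png');s=cam('side');save(s,'s2.png')
cv2.imwrite('pics/s2c.png',np.hstack([cv2.resize(cv2.imread('pics/s2.png')[170:270,280:380],(400,400),interpolation=cv2.INTER_CUBIC),cv2.resize(cv2.imread('pics/t2.png')[150:250,250:350],(400,400),interpolation=cv2.INTER_CUBIC)]))
```

```text
shift [ 0.0012 -0.0002  0.264 ] turn 0.0007 tcp [0.5583 0.1069 0.09  ] yaw 1.6589 j [ 0.05  0.38 -0.21  0.98 -0.    1.53] t 12.5 gap 0.0332 F [0.22 0.24 0.2 ]
```

View pics/s2c.png

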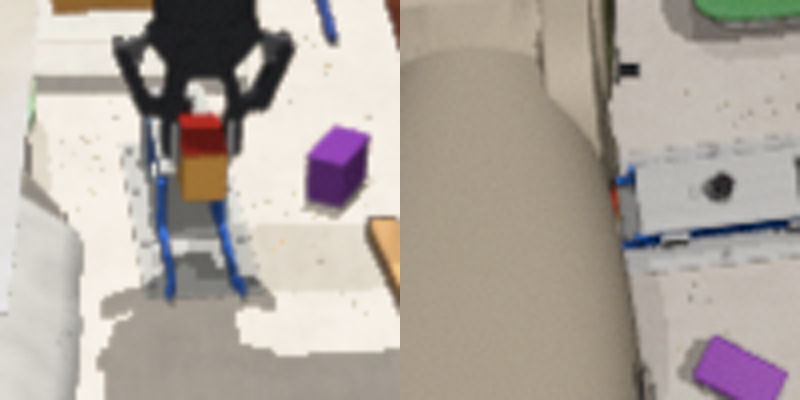

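The side view (left half) shows the bar hanging in line over the lead-in. In the top view the arm hides it. I'll lower it gently.

>>> {"name": "jog_arm", "arguments": {"increments": [[[0, 0, 0.04, 0, 0, 0, 255], [0, 0, 0.06, 0, 0, 0, 255], [0, 0, 0.06, 0, 0, 0, 255], [0, 0, 0.03, 0, 0, 0, 255], [0, 0, 0.02, 0, 0, 0, 255], [0, 0, 0.02, 0, 0, 0, 255], [0, 0, 0.015, 0, 0, 0, 255], [0, 0, 0.01, 0, 0, 0, 255], [0, 0, 0.006, 0, 0, 0, 255], [0, 0, 0, 0, 0, 0, 255], [0, 0, 0, 0, 0, 0, 255]]]}}

```text
clock: 13.7
tcp_pos: [0.5583, 0.1074, 0.025]
orientation: [0.0, 0.676, 0.737, 0.0]
wrist_force: [-0.3, 0.2, -0.6]
finger_gap: 0.0333
grip_force: 30.6
```

>>> {"name": "jog_arm", "arguments": {"increments": [[[0, 0, 0.006, 0, 0, 0, 255], [0, 0, 0.005, 0, 0, 0, 255], [0, 0, 0, 0, 0, 0, 255]]]}}

```text
clock: 14.0
tcp_pos: [0.5583, 0.1075, 0.0222]
orientation: [0.0, 0.676, 0.737, 0.0]
wrist_force: [0.4, 0.0, 0.6]
finger_gap: 0.0333
grip_force: 30.7
```

>>> {"name": "jog_arm", "arguments": {"increments": [[[0, 0, 0.003, 0, 0, 0, 255], [0, 0, 0, 0, 0, 0, 0], [0, 0, 0, 0, 0, 0, 0], [0, 0, 0, 0, 0, 0, 0], [0, 0, 0, 0, 0, 0, 0], [0, 0, 0, 0, 0, 0, 0], [0, 0, 0, 0, 0, 0, 0], [0, 0, -0.05, 0, 0, 0, 0], [0, 0, -0.1, 0, 0, 0, 0], [0, 0, -0.15, 0, 0, 0, 0], [0, 0, -0.15, 0, 0, 0, 0], [0, 0, -0.15, 0, 0, 0, 0], [0, 0, -0.1, 0, 0, 0, 0], [0, 0, 0, 0, 0, 0, 0]]]}}

```text
clock: 15.4
tcp_pos: [0.5606, 0.1076, 0.2019]
orientation: [0.003, 0.676, 0.737, 0.003]
wrist_force: [1.5, -0.6, -0.2]
finger_gap: 0.0857
grip_force: 0.0
```

Run:
```python
from h import *
np.set_printoptions(precision=4,suppress=True)
O=np.array([.5543,.152]);u=np.array([np.cos(-1.485),np.sin(-1.485)])
w=cam('wrist');save(w,'w3.png')
for r in redbar(w,.048):
    d=r[1]-O;print(r,'feed',d@u,d@[-u[1],u[0]])
s=cam('side')
for r in redbar(s,.048):
    d=r[1]-O
    if abs(d).max()<.2: print('side',r,'feed',d@u,d@[-u[1],u[0]])
plan([.39,.25,.2],1.70)
```

```text
(array([319., 168.]), array([0.5581, 0.1082]), array([32.4, 59.1]), np.float32(-1.4720107)) feed 0.043955575964965944 1.2606979785323848e-05
side (array([329., 223.]), array([0.5603, 0.1104]), array([32.6, 58.6]), np.float32(-1.4837621)) feed 0.04198090799131415 0.00245073523573401
shift [ 0.626  -0.6225 -0.0116] turn -0.0137 tcp [0.5585 0.1075 0.1975] yaw 1.657 j [ 0.05  0.31 -0.04  1.22 -0.    1.53] t 15.5 gap 0.0854 F [-0.02 -0.16 -0.6 ]
```

View pics/w3.png

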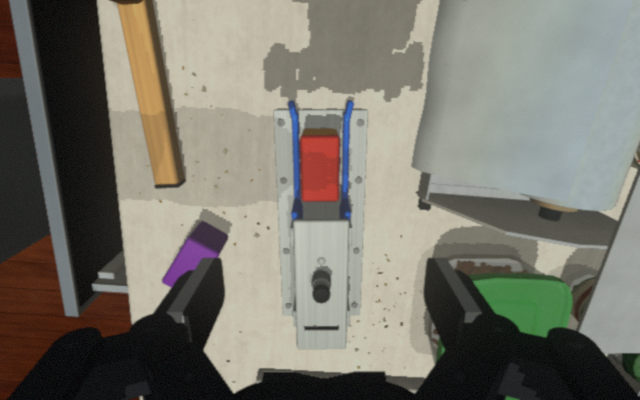

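The bar lies straight in the lead-in and has been let go: red top at (319,168), between the rails at columns 296 and 347. The stick's nose is at (169,185). Next is the stick.

>>> {"name": "jog_arm", "arguments": {"increments": [[[0.035, -0.035, 0, 0, 0, 0, 0], [0.065, -0.065, 0, 0, 0, 0, 0], [0.07, -0.07, 0, 0, 0, 0, 0], [0.07, -0.07, 0, 0, 0, 0, 0], [0.07, -0.07, 0, 0, 0, 0, 0], [0.07, -0.07, 0, 0, 0, 0, 0], [0.07, -0.07, 0, 0, 0, 0, 0], [0.07, -0.07, 0, 0, 0, -0.0137, 0], [0.07, -0.07, 0, 0, 0, 0, 0], [0.035, -0.035, 0, 0, 0, 0, 0], [0, 0, 0, 0, 0, 0, 0], [0, 0, 0, 0, 0, 0, 0]]]}}

```text
clock: 16.7
tcp_pos: [0.388, 0.2483, 0.1959]
orientation: [0.0, 0.66, 0.751, -0.0]
wrist_force: [0.7, -0.0, -0.4]
finger_gap: 0.0851
grip_force: 0.0
```

Run:
```python
from h import *
np.set_printoptions(precision=4,suppress=True)
# refine feed from w3
c=cam('wrist');save(c,'w4.png');m=np.array(c['mount'])
for t,z in dict(stick_grip=.05,stick_nose=.01,stick=0).items():
    print(t,[(np.round(d['uv'],1),round(d['conf'],2),atz(c,d['uv'],z)[:2]) for d in spotter.landmark_of(t,'wrist')[:2]])
r=spotter.cut_out('stick','wrist')
if r:
    g=r[0]['region'].astype(np.uint8);cs=max(cv2.findContours(g,0,2)[0],key=cv2.contourArea)
    print('mask',r[0]['conf'],cv2.boundingRect(cs))
plan([.387,.252,.05],1.70)
T=np.eye(4);a=1.657
T[:3,:3]=np.array([[np.cos(a),np.sin(a),0],[np.sin(a),-np.cos(a),0],[0,0,-1]]);T[:3,3]=[.5585,.1075,.1975];T=T@m
w=dict(c);w['P'],w['M']=T[:3,3],T[:3,:3]
print('feed centre: rails',atz(w,(321.5,150),.016),'slot',atz(w,(321.5,328),.06),'plate mouth',atz(w,(321,109.5),.004))
```

```text
stick_grip [(array([326.2, 170.9]), 0.75, array([0.3898, 0.2494]))]
stick_nose []
stick [(array([328., 231.]), 0.55, array([0.4025, 0.1704]))]
mask 0.62 (310, 140, 30, 183)
shift [ 0.017  -0.0045  0.5846] turn -0.0004 tcp [0.3887 0.248  0.1961] yaw 1.6987 j [ 0.39  0.11 -0.3   1.16 -0.    1.84] t 16.95 gap 0.0854 F [-1.22  0.44 -0.63]
feed centre: rails [0.5553 0.1186 0.016 ] slot [ 0.5695 -0.0469  0.06  ] plate mouth [0.5518 0.1545 0.004 ]
```

View pics/w4.png

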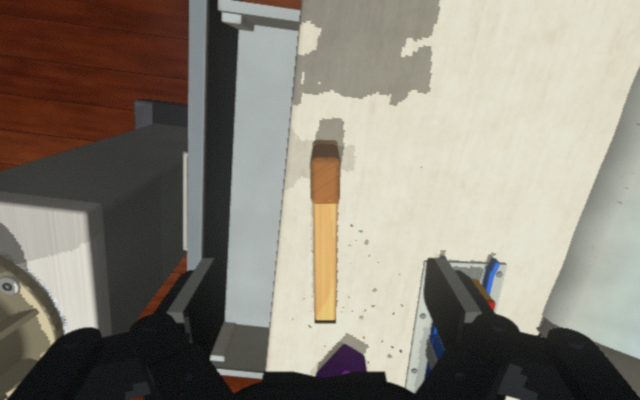

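The wrist view shows the handle's top face spanning columns 311–340 and rows 160–203. The nose end of the strip is at about (325,319).

Run:
```python
from h import *
np.set_printoptions(precision=4,suppress=True)
c=cam('wrist')
a,b=atz(c,(325.5,161),.075),atz(c,(326,203),.075);n=atz(c,(325.3,320),.02)
print(a,b,'len',np.linalg.norm(a-b),'mid',(a+b)/2,'nose',n,'d',np.linalg.norm((n-(a+b)/2)[:2]))
d=(n-(a+b)/2);y=np.arctan2(d[1],d[0]);print('stick yaw',y)
print('width',np.linalg.norm(atz(c,(311,185),.075)-atz(c,(340,185),.075)))
g=n[:2]-.18*np.array([np.cos(y),np.sin(y)]);print('grip',g)
plan([*((g+((a+b)/2)[:2])/2),.03],y+np.pi)
```

```text
[0.3879 0.2637 0.075 ] [0.3927 0.2294 0.075 ] len 0.03464874150480559 mid [0.3903 0.2466 0.075 ] nose [0.4127 0.0728 0.02  ] d 0.1752509695716772
stick yaw -1.4425953053968337
width 0.02288628209059894
grip [0.3897 0.2513]
shift [0.0032 0.006  0.6646] turn -0.0001 tcp [0.3886 0.248  0.1962] yaw 1.6988 j [ 0.39  0.11 -0.3   1.16 -0.    1.84] t 17.0 gap 0.0853 F [-0.31 -0.05  0.31]
```

>>> {"name": "jog_arm", "arguments": {"increments": [[[0.003, 0.006, 0.06, 0, 0, 0, 0], [0, 0, 0.12, 0, 0, 0, 0], [0, 0, 0.15, 0, 0, 0, 0], [0, 0, 0.13, 0, 0, 0, 0], [0, 0, 0.1, 0, 0, 0, 0], [0, 0, 0.07, 0, 0, 0, 0], [0, 0, 0.04, 0, 0, 0, 0], [0, 0, 0, 0, 0, 0, 0], [0, 0, 0, 0, 0, 0, 255], [0, 0, 0, 0, 0, 0, 255], [0, 0, 0, 0, 0, 0, 255], [0, 0, 0, 0, 0, 0, 255], [0, 0, 0, 0, 0, 0, 255], [0, 0, 0, 0, 0, 0, 255], [0, 0, 0, 0, 0, 0, 255], [0, 0, 0, 0, 0, 0, 255]]], "force": 80}}

```text
clock: 18.6
tcp_pos: [0.3899, 0.2496, 0.0295]
orientation: [0.0, 0.66, 0.751, 0.001]
wrist_force: [-1.8, 0.2, 5.0]
finger_gap: 0.0231
grip_force: 78.5
```

Run:
```python
from h import *
O=np.array([.5528,.153]);f=-1.485;u=np.array([np.cos(f),np.sin(f)])
p=O+(-.03-.18)*u   # grip so that nose at feed x=-0.03
print(p)
plan([*p,.10],f+np.pi)
```

```text
[0.53480487 0.36222757]
shift [ 0.3721  0.6331 -0.2811] turn 0.0138 tcp [0.3899 0.2496 0.0295] yaw 1.7001 j [ 0.4   0.27 -0.56  0.74 -0.    1.84] t 18.6 gap 0.0231 F [-1.77  0.21  4.98]
```

>>> {"name": "jog_arm", "arguments": {"increments": [[[0, 0, -0.03, 0, 0, 0, 255], [0, 0, -0.08, 0, 0, 0, 255], [0, 0, -0.1, 0, 0, 0, 255], [0, 0, -0.07, 0, 0, 0, 255], [0.03, 0.05, 0, 0, 0, 0, 255], [0.045, 0.07, 0, 0, 0, 0, 255], [0.045, 0.08, 0, 0, 0, 0, 255], [0.045, 0.08, 0, 0, 0, 0, 255], [0.045, 0.08, 0, 0, 0, 0, 255], [0.045, 0.08, 0, 0, 0, 0, 255], [0.045, 0.08, 0, 0, 0, 0, 255], [0.045, 0.08, 0, 0, 0, 0, 255], [0.027, 0.033, 0, 0, 0, 0.0138, 255], [0, 0, 0, 0, 0, 0, 255], [0, 0, 0, 0, 0, 0, 255]]]}}

```text
clock: 20.1
tcp_pos: [0.5336, 0.3616, 0.0983]
orientation: [-0.0, 0.676, 0.737, -0.001]
wrist_force: [-0.6, 0.7, -1.8]
finger_gap: 0.0234
grip_force: 78.5
```

Run:
```python
from h import *
np.set_printoptions(precision=4,suppress=True)
O=np.array([.5528,.153]);f=-1.485;u=np.array([np.cos(f),np.sin(f)])
p=O+(-.21)*u
plan([*p,.0365],f+np.pi)
c=cam('wrist');save(c,'w5.png');s=cam('side');save(s,'s5.png')
st=env.get_state();M=rq(st['orientation']).as_matrix()
for cc,n in ((c,'wrist'),(s,'side')):
    z=st['tcp_pos'][2]-.0295+.01
    print(n,[(d['uv'],d['conf'],atz(cc,d['uv'],z)[:2]) for d in spotter.landmark_of('stick_nose',n)[:2]],'pred',proj(cc,[*(O-.03*u),z]), 'feed',[atz(cc,d['uv'],0)[:2] for d in spotter.landmark_of('feed',n)[:1]])
cv2.imwrite('pics/v5.png',np.hstack([cv2.resize(cv2.imread('pics/s5.png')[150:300,270:420],(400,400),interpolation=cv2.INTER_CUBIC),cv2.resize(cv2.imread('pics/w5.png')[200:400,220:420],(400,400),interpolation=cv2.INTER_CUBIC)]))
```

```text
shift [0.0022 0.0056 0.2471] turn 0.0004 tcp [0.5336 0.3616 0.0983] yaw 1.6578 j [ 0.47  0.51  0.01  1.08 -0.    1.96] t 20.1 gap 0.0234 F [-0.63  0.75 -1.83]
wrist [] pred [325.7325 479.4538] feed []
side [([334.6, 226.1], 0.82, array([0.5481, 0.1791]))] pred [333.9246 226.8091] feed [array([0.5549, 0.156 ])]
```

View pics/v5.png

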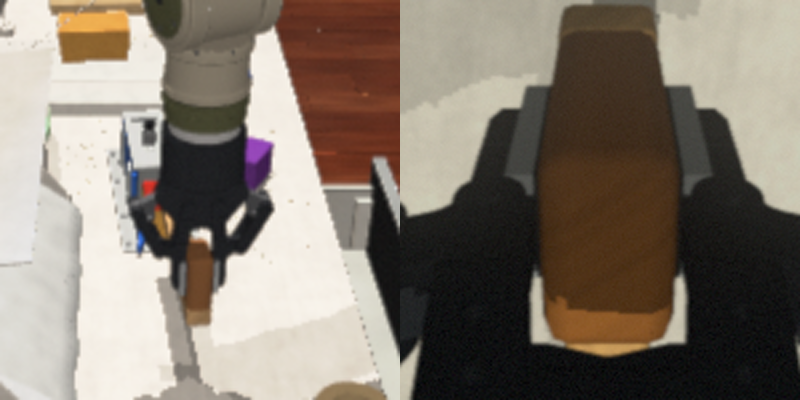

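The side view puts the nose at (334.6,226.1), against a predicted (333.9,226.8), and the handle is gripped squarely. Next I'll lower the stick and approach the bar.

>>> {"name": "jog_arm", "arguments": {"increments": [[[0.002, 0.0056, 0.05, 0, 0, 0, 255], [0, 0, 0.08, 0, 0, 0, 255], [0, 0, 0.07, 0, 0, 0, 255], [0, 0, 0.04, 0, 0, 0, 255], [0, 0, 0.007, 0, 0, 0, 255], [0, 0, 0, 0, 0, 0, 255], [-0.03, 0, 0, 0, 0, 0, 255], [-0.04, 0, 0, 0, 0, 0, 255], [-0.04, 0, 0, 0, 0, 0, 255], [-0.03, 0, 0, 0, 0, 0, 255], [-0.02, 0, 0, 0, 0, 0, 255], [0, 0, 0, 0, 0, 0, 255], [0, 0, 0, 0, 0, 0, 255]]]}}

```text
clock: 21.7
tcp_pos: [0.5393, 0.3226, 0.0371]
orientation: [-0.0, 0.676, 0.737, 0.0]
wrist_force: [-0.5, -0.0, -1.4]
finger_gap: 0.0234
grip_force: 78.5
```

```bash
cat >> h.py <<'E'
def push():
    O=np.array([.5528,.153]);f=-1.485;u=np.array([np.cos(f),np.sin(f)]);n=np.array([-u[1],u[0]])
    s=env.get_state();d=s['tcp_pos'][:2]-O;F=s['wrist_force']
    print('nose x %.4f y %.4f z %.4f | push %.2f lat %.2f Fz %.2f'%(d@u+.18,d@n,s['tcp_pos'][2]-.0295,-F[:2]@u,F[:2]@n,F[2]),'yaw',round(yaw(s)-np.pi-f,4),'t',s['clock'],'gap',s['finger_gap'],s['ft_torque'].round(2))
E
python3 -c "
from h import *
push()"
```

```text
nose x 0.0099 y 0.0011 z 0.0076 | push 0.04 lat -0.50 Fz -1.44 yaw -0.0004 t 21.7 gap 0.023429030860727947 [ 0.08  0.01 -0.01]
```

>>> {"name": "jog_arm", "arguments": {"increments": [[[-0.01, 0, 0, 0, 0, 0, 255], [-0.012, 0, 0, 0, 0, 0, 255], [-0.016, 0, 0, 0, 0, 0, 255], [-0.016, 0, 0, 0, 0, 0, 255], [-0.016, 0, 0, 0, 0, 0, 255], [-0.016, 0, 0, 0, 0, 0, 255], [-0.016, 0, 0, 0, 0, 0, 255], [-0.016, 0, 0, 0, 0, 0, 255], [-0.016, 0, 0, 0, 0, 0, 255], [-0.016, 0, 0, 0, 0, 0, 255], [-0.016, 0, 0, 0, 0, 0, 255], [-0.016, 0, 0, 0, 0, 0, 255]]]}}

```text
clock: 22.9
tcp_pos: [0.543, 0.277, 0.037]
orientation: [0.0, 0.676, 0.737, -0.0]
wrist_force: [0.4, 0.3, -1.6]
finger_gap: 0.0234
grip_force: 78.5
```

```bash
python3 -c "
from h import *
push()"
```

```text
nose x 0.0556 y 0.0009 z 0.0075 | push 0.30 lat 0.40 Fz -1.64 yaw 0.0 t 22.9 gap 0.023353054865707677 [0.11 0.04 0.01]
```

>>> {"name": "jog_arm", "arguments": {"increments": [[[-0.01, 0, 0, 0, 0, 0, 255], [-0.01, 0, 0, 0, 0, 0, 255], [-0.01, 0, 0, 0, 0, 0, 255], [-0.01, 0, 0, 0, 0, 0, 255], [-0.01, 0, 0, 0, 0, 0, 255], [-0.01, 0, 0, 0, 0, 0, 255], [-0.01, 0, 0, 0, 0, 0, 255]]]}}

```text
clock: 23.6
tcp_pos: [0.5445, 0.2598, 0.037]
orientation: [0.0, 0.676, 0.737, -0.0]
wrist_force: [0.1, 1.6, -1.5]
finger_gap: 0.023
grip_force: 78.5
```

>>> {"name": "jog_arm", "arguments": {"increments": [[[-0.008, 0, 0, 0, 0, 0, 255], [-0.008, 0, 0, 0, 0, 0, 255], [-0.008, 0, 0, 0, 0, 0, 255]]]}}

```text
clock: 23.9
tcp_pos: [0.5453, 0.2554, 0.0375]
orientation: [-0.001, 0.676, 0.737, 0.001]
wrist_force: [-1.2, 6.0, 0.5]
finger_gap: 0.0233
grip_force: 78.7
```

```bash
python3 -c "
from h import *
push()"
```

```text
nose x 0.0774 y 0.0013 z 0.0080 | push 6.05 lat -0.69 Fz 0.46 yaw 0.001 t 23.9 gap 0.023307101034398783 [1.19 0.18 0.02]
```

>>> {"name": "jog_arm", "arguments": {"increments": [[[-0.006, 0, 0, 0, 0, 0, 255], [-0.006, 0, 0, 0, 0, 0, 255]]]}}

```text
clock: 24.1
tcp_pos: [0.5456, 0.2525, 0.0375]
orientation: [-0.001, 0.676, 0.737, 0.001]
wrist_force: [-0.6, 6.9, 0.2]
finger_gap: 0.0232
grip_force: 78.7
```

>>> {"name": "jog_arm", "arguments": {"increments": [[[-0.006, 0, 0, 0, 0, 0, 255], [-0.006, 0, 0, 0, 0, 0, 255]]]}}

```text
clock: 24.3
tcp_pos: [0.5458, 0.2497, 0.0376]
orientation: [-0.001, 0.676, 0.737, 0.002]
wrist_force: [-1.4, 7.1, 0.5]
finger_gap: 0.023
grip_force: 78.7
```

>>> {"name": "jog_arm", "arguments": {"increments": [[[-0.006, 0, 0, 0, 0, 0, 255], [-0.006, 0, 0, 0, 0, 0, 255]]]}}

```text
clock: 24.5
tcp_pos: [0.546, 0.2455, 0.0373]
orientation: [0.0, 0.676, 0.737, 0.001]
wrist_force: [0.5, 2.4, -0.6]
finger_gap: 0.0234
grip_force: 78.5
```

>>> {"name": "jog_arm", "arguments": {"increments": [[[-0.008, 0, 0, 0, 0, 0, 255], [-0.008, 0, 0, 0, 0, 0, 255], [-0.008, 0, 0, 0, 0, 0, 255], [-0.008, 0, 0, 0, 0, 0, 255], [-0.008, 0, 0, 0, 0, 0, 255], [-0.008, 0, 0, 0, 0, 0, 255]]]}}

```text
clock: 25.1
tcp_pos: [0.5468, 0.2329, 0.037]
orientation: [0.0, 0.676, 0.737, -0.0]
wrist_force: [-0.4, 3.5, -0.0]
finger_gap: 0.0227
grip_force: 78.5
```

>>> {"name": "jog_arm", "arguments": {"increments": [[[-0.006, 0, 0, 0, 0, 0, 255], [-0.006, 0, 0, 0, 0, 0, 255], [-0.006, 0, 0, 0, 0, 0, 255]]]}}

```text
clock: 25.4
tcp_pos: [0.5472, 0.2284, 0.037]
orientation: [-0.0, 0.676, 0.737, -0.0]
wrist_force: [-0.5, 3.7, -0.6]
finger_gap: 0.0231
grip_force: 78.5
```

```bash
python3 -c "
from h import *
push()"
```

```text
nose x 0.1044 y 0.0009 z 0.0075 | push 3.78 lat -0.19 Fz -0.63 yaw -0.0 t 25.4 gap 0.023093130457408517 [ 0.78  0.04 -0.02]
```

Drag is about 3.5 N. I'll now advance in steps of about 4 mm and watch the force.

>>> {"name": "jog_arm", "arguments": {"increments": [[[-0.006, 0, 0, 0, 0, 0, 255], [-0.006, 0, 0, 0, 0, 0, 255], [-0.006, 0, 0, 0, 0, 0, 255]]]}}

```text
clock: 25.7
tcp_pos: [0.5476, 0.224, 0.037]
orientation: [0.0, 0.676, 0.737, -0.0]
wrist_force: [-0.3, 3.3, -1.0]
finger_gap: 0.0231
grip_force: 78.5
```

>>> {"name": "jog_arm", "arguments": {"increments": [[[-0.006, 0, 0, 0, 0, 0, 255], [-0.006, 0, 0, 0, 0, 0, 255]]]}}

```text
clock: 25.9
tcp_pos: [0.5479, 0.221, 0.037]
orientation: [0.0, 0.676, 0.737, -0.0]
wrist_force: [-0.5, 3.1, -0.5]
finger_gap: 0.0234
grip_force: 78.5
```

>>> {"name": "jog_arm", "arguments": {"increments": [[[-0.006, 0, 0, 0, 0, 0, 255], [-0.006, 0, 0, 0, 0, 0, 255]]]}}

```text
clock: 26.1
tcp_pos: [0.5481, 0.218, 0.037]
orientation: [0.0, 0.676, 0.737, -0.0]
wrist_force: [0.1, 3.9, -0.2]
finger_gap: 0.0229
grip_force: 78.5
```

>>> {"name": "jog_arm", "arguments": {"increments": [[[-0.006, 0, 0, 0, 0, 0, 255], [-0.006, 0, 0, 0, 0, 0, 255]]]}}

```text
clock: 26.3
tcp_pos: [0.5484, 0.215, 0.037]
orientation: [0.0, 0.676, 0.737, -0.0]
wrist_force: [0.5, 2.7, -0.5]
finger_gap: 0.0231
grip_force: 78.5
```

>>> {"name": "jog_arm", "arguments": {"increments": [[[-0.006, 0, 0, 0, 0, 0, 255], [-0.006, 0, 0, 0, 0, 0, 255]]]}}

```text
clock: 26.5
tcp_pos: [0.5486, 0.212, 0.037]
orientation: [0.0, 0.676, 0.737, -0.0]
wrist_force: [-0.5, 3.2, -0.6]
finger_gap: 0.0232
grip_force: 78.5
```

>>> {"name": "jog_arm", "arguments": {"increments": [[[-0.006, 0, 0, 0, 0, 0, 255], [-0.006, 0, 0, 0, 0, 0, 255]]]}}

```text
clock: 26.7
tcp_pos: [0.5489, 0.209, 0.037]
orientation: [0.0, 0.676, 0.737, -0.0]
wrist_force: [-0.4, 3.8, -0.5]
finger_gap: 0.0229
grip_force: 78.5
```

>>> {"name": "jog_arm", "arguments": {"increments": [[[-0.006, 0, 0, 0, 0, 0, 255], [-0.006, 0, 0, 0, 0, 0, 255]]]}}

```text
clock: 26.9
tcp_pos: [0.5491, 0.2064, 0.0371]
orientation: [-0.0, 0.676, 0.737, 0.0]
wrist_force: [-1.0, 5.6, 0.2]
finger_gap: 0.0229
grip_force: 78.6
```

>>> {"name": "jog_arm", "arguments": {"increments": [[[-0.006, 0, 0, 0, 0, 0, 255], [-0.006, 0, 0, 0, 0, 0, 255]]]}}

```text
clock: 27.1
tcp_pos: [0.5493, 0.2044, 0.0373]
orientation: [-0.001, 0.676, 0.737, 0.001]
wrist_force: [-1.2, 9.7, 2.0]
finger_gap: 0.023
grip_force: 78.8
```

>>> {"name": "jog_arm", "arguments": {"increments": [[[-0.006, 0, 0, 0, 0, 0, 255]]]}}

```text
clock: 27.2
tcp_pos: [0.5494, 0.2034, 0.0374]
orientation: [-0.001, 0.676, 0.737, 0.001]
wrist_force: [-2.0, 11.7, 2.4]
finger_gap: 0.0231
grip_force: 78.9
```

The stop is found, at about 8 N on it now. I'll press a touch more and hold.

>>> {"name": "jog_arm", "arguments": {"increments": [[[-0.004, 0, 0, 0, 0, 0, 255], [0, 0, 0, 0, 0, 0, 255], [0, 0, 0, 0, 0, 0, 255], [0, 0, 0, 0, 0, 0, 255]]]}}

```text
clock: 27.6
tcp_pos: [0.5495, 0.2027, 0.0375]
orientation: [-0.001, 0.676, 0.737, 0.001]
wrist_force: [-2.3, 10.5, 1.1]
finger_gap: 0.023
grip_force: 78.9
```

```bash
python3 -c "
from h import *
push()"
```

```text
nose x 0.1302 y 0.0009 z 0.0080 | push 10.69 lat -1.42 Fz 1.08 yaw 0.0013 t 27.6 gap 0.023005745205934718 [ 1.98  0.33 -0.16]
```

>>> {"name": "jog_arm", "arguments": {"increments": [[[-0.006, 0, 0, 0, 0, 0, 255], [0, 0, 0, 0, 0, 0, 255], [0, 0, 0, 0, 0, 0, 255], [0, 0, 0, 0, 0, 0, 255]]]}}

```text
clock: 28.0
tcp_pos: [0.5496, 0.2017, 0.0376]
orientation: [-0.002, 0.676, 0.737, 0.002]
wrist_force: [-2.1, 12.5, 1.4]
finger_gap: 0.023
grip_force: 79.0
```

>>> {"name": "jog_arm", "arguments": {"increments": [[[0.004, 0, 0, 0, 0, 0, 255], [0.004, 0, 0, 0, 0, 0, 255], [0.004, 0, 0, 0, 0, 0, 255], [0.004, 0, 0, 0, 0, 0, 255], [0.004, 0, 0, 0, 0, 0, 255], [0.004, 0, 0, 0, 0, 0, 255], [0.004, 0, 0, 0, 0, 0, 255], [0.008, 0, 0, 0, 0, 0, 255]]]}}

```text
clock: 28.8
tcp_pos: [0.549, 0.2074, 0.0368]
orientation: [0.0, 0.676, 0.737, -0.001]
wrist_force: [-0.3, 0.1, -1.6]
finger_gap: 0.0232
grip_force: 78.5
```

```bash
python3 -c "
from h import *
push()"
```

```text
nose x 0.1254 y 0.0008 z 0.0073 | push 0.11 lat -0.29 Fz -1.64 yaw -0.0007 t 28.8 gap 0.02317297500316435 [ 0.11 -0.03  0.03]
```

Contact is broken and the bar stays at the stop. Now I'll draw the stick out.

>>> {"name": "jog_arm", "arguments": {"increments": [[[0.02, 0, 0, 0, 0, 0, 255], [0.04, 0, 0, 0, 0, 0, 255], [0.06, 0, 0, 0, 0, 0, 255], [0.06, 0, 0, 0, 0, 0, 255], [0.06, 0, 0, 0, 0, 0, 255], [0.06, 0, 0, 0, 0, 0, 255], [0.06, 0, 0, 0, 0, 0, 255], [0.06, 0, 0, 0, 0, 0, 255], [0.06, 0, 0, 0, 0, 0, 255], [0.06, 0, 0, 0, 0, 0, 255], [0.06, 0, 0, 0, 0, 0, 255], [0.06, 0, 0, 0, 0, 0, 255], [0.05, 0, 0, 0, 0, 0, 255], [0.03, 0, 0, 0, 0, 0, 255], [0, 0, 0, 0, 0, 0, 255], [0, 0, 0, 0, 0, 0, 255]]]}}

```text
clock: 30.4
tcp_pos: [0.533, 0.3923, 0.0368]
orientation: [0.0, 0.676, 0.737, -0.0]
wrist_force: [1.0, -0.7, -0.8]
finger_gap: 0.023
grip_force: 78.5
```

```bash
python3 -c "
from h import *
push()"
```

```text
nose x -0.0601 y 0.0008 z 0.0073 | push -0.74 lat 0.97 Fz -0.80 yaw 0.0001 t 30.4 gap 0.022981530289644978 [0.05 0.01 0.05]
```

Lower by 7 mm, gently, until it is set down.

>>> {"name": "jog_arm", "arguments": {"increments": [[[0, 0, 0.008, 0, 0, 0, 255], [0, 0, 0.008, 0, 0, 0, 255], [0, 0, 0.006, 0, 0, 0, 255], [0, 0, 0.004, 0, 0, 0, 255], [0, 0, 0.003, 0, 0, 0, 255], [0, 0, 0, 0, 0, 0, 255], [0, 0, 0, 0, 0, 0, 255]]]}}

```text
clock: 31.1
tcp_pos: [0.5332, 0.3925, 0.0298]
orientation: [0.0, 0.676, 0.737, 0.0]
wrist_force: [-0.0, -0.3, -1.9]
finger_gap: 0.0231
grip_force: 78.8
```

>>> {"name": "jog_arm", "arguments": {"increments": [[[0, 0, 0.003, 0, 0, 0, 255], [0, 0, 0.002, 0, 0, 0, 255], [0, 0, 0, 0, 0, 0, 255]]]}}

```text
clock: 31.4
tcp_pos: [0.5332, 0.3926, 0.0295]
orientation: [0.0, 0.676, 0.737, 0.0]
wrist_force: [-2.1, -0.5, 5.3]
finger_gap: 0.023
grip_force: 79.4
```

>>> {"name": "jog_arm", "arguments": {"increments": [[[0, 0, 0, 0, 0, 0, 0], [0, 0, 0, 0, 0, 0, 0], [0, 0, 0, 0, 0, 0, 0], [0, 0, 0, 0, 0, 0, 0], [0, 0, 0, 0, 0, 0, 0], [0, 0, 0, 0, 0, 0, 0], [0, 0, 0, 0, 0, 0, 0], [0, 0, -0.04, 0, 0, 0, 0], [0, 0, -0.08, 0, 0, 0, 0], [0, 0, -0.12, 0, 0, 0, 0], [0, 0, -0.15, 0, 0, 0, 0], [0, 0, -0.15, 0, 0, 0, 0], [0, 0, -0.12, 0, 0, 0, 0], [0, 0, -0.06, 0, 0, 0, 0], [0, 0, 0, 0, 0, 0, 0], [0, 0, 0, 0, 0, 0, 0]]]}}

```text
clock: 33.0
tcp_pos: [0.5331, 0.3925, 0.2086]
orientation: [0.0, 0.676, 0.737, 0.0]
wrist_force: [-0.2, -0.2, -0.1]
finger_gap: 0.0852
grip_force: 0.0
```

Run:
```python
from h import *
c=cam('wrist');save(c,'w6.png');s=cam('side');save(s,'s6.png')
cv2.imwrite('pics/v6.png',np.hstack([cv2.imread('pics/w6.png')[:,120:520],cv2.resize(cv2.imread('pics/s6.png')[150:300,250:400],(400,400),interpolation=cv2.INTER_CUBIC)]))
for t,z in dict(stick_grip=.05,stick_nose=.01).items():
    print(t,[(d['uv'],d['conf'],atz(c,d['uv'],z)[:2]) for d in spotter.landmark_of(t,'wrist')[:1]])
push()
```

```text
stick_grip [([327.1, 170.9], 0.94, array([0.53629631, 0.39017279]))]
stick_nose [([323.8, 311.6], 0.59, array([0.5488297 , 0.21001446]))]
nose x -0.0599 y 0.0001 z 0.1773 | push -0.03 lat 0.09 Fz -0.55 yaw 0.0001 t 33.2 gap 0.0855979065822609 [ 0.   -0.05 -0.01]
```

View pics/v6.png

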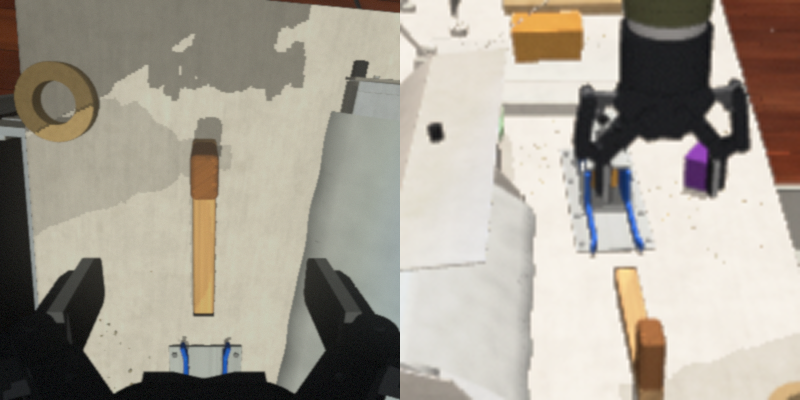

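The stick lies flat with its nose at crop px (203,313). That is clear of the feed, whose mouth is at row 345. The bar is inside the tunnel and the bystanders in view haven't moved. Handing in.

```bash
python3 -c "
from h import *
print(ticket.hand_in())"
```

```text
the job is handed in; nothing more can be done
None
```

I handed the job in at about 33 s: the bar is in the tunnel at the hidden stop (pressed with an estimated 9 N, highest push reading 12.5 N), and the stick lies flat, clear of the slicer; the hand-in gave no verdict.

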